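Tip the tea caddy out of the row for its base mark

TASK

From the row of white pieces standing in touch, push the rectangular tea caddy straight out, upright, and on until it stands firmly against the edge of the cork pad that faces the row; then push it over at the top so that it lies flat on the cork, foot towards the row, ready for its base mark. The ware is brittle: push gently, and leave the other pieces of the row and everything else on the table standing where they are.

Things in the scene. Friction and masses are not known exactly. Their poses are not given: they have to be found in the camera images.
- caddy: tea caddy: white block, 38 (its x) x 60 (its y) x 90 mm high, on top a round neck 22 mm across, 9 mm high; about 0.35 kg, brittle: bears a 20 N push. Slides under 1 to 4 N; pushed above some 20 mm it may tip. Origin: centre of its underside; z up, x towards the pad. In any of the four places of a row along its y, touching, 61 mm pitch; its -x and +x faces are free
- rest: fixed rest: two rails along x, 200 x 22 x 10 mm, 352 mm apart, and between them a cork-topped pad 125 (x) x 328 (y) x 12 mm high. Origin: on the table midway between the rails' ends nearest the row; x away from the row. The pad's near edge (along y) is 15 to 40 mm beyond the origin, clamped, unyielding; where is not reported: feel for it. The row's centres are 75 to 110 mm before the origin
- jar: white round jar with a lid and knob, 60 mm across, 60 mm high, in the row; about 0.3 kg. Origin at the centre of its underside
- hexbox: white six-sided lidded box, 60 mm across its flats (which face its neighbours), 57 mm high, in the row; about 0.3 kg. Origin at the centre of its underside
- vase: white round-bellied small vase, 60 mm across, 58 mm high, in the row; about 0.28 kg. Origin at the centre of its underside
- bowl: white bowl, 90 mm across, 40 mm high, bystander to the left. Origin at the centre of its underside
- cup: blue-glazed cup, 64 mm across, 60 mm high, bystander to the right. Origin at the centre of its underside
- tile: white tile, 100 x 100 x 10 mm, lying flat, bystander to the right. Origin at the centre of its underside
- brush: brush, 200 mm long, lying to the left, bystander. Origin within its length
Mind the look-alikes: they are no part of the job. What is shaped like the caddy but green or orange is not meant.

How it is judged:
On the way, in this order (a step that is already met when the one before it is completed fails the run):
1. the caddy stands upright, clear of the other pieces of the row (centres more than 75 mm apart) (horizontal distance between caddy and jar above 0.075 m and horizontal distance between caddy and hexbox above 0.075 m and horizontal distance between caddy and vase above 0.075 m and angle between caddy's own z axis and vertical below 0.12 rad), for 0.1 s.
2. the caddy, still upright, is pressed against the pad's near edge with more than 1 N (all of step 1 and contact force between caddy and rest above 1 N and height (world z) of caddy below 0.006 m), for 0.1 s.
At the end, for the whole second after the job is handed in: the caddy lies still, flat on the cork on a broad face (within 7 degrees), long axis along the rails within 20 degrees, its foot towards the row and 30 mm before to 65 mm beyond the rails' near ends; over 75 mm between its underside's centre and the other pieces' centres; these upright (horizontal distance between caddy and jar above 0.075 m and horizontal distance between caddy and hexbox above 0.075 m and horizontal distance between caddy and vase above 0.075 m and angle between caddy's own z axis and vertical between 1.45 and 1.69 rad and angle between caddy's own y axis and vertical between 1.45 and 1.69 rad and height (world z) of caddy between 0.025 and 0.037 m and angle between the z axis of caddy and the x axis of rest, either way round below 0.35 rad and x of caddy in the frame of rest between -0.03 and 0.065 m and contact force between caddy and rest above 1 N and linear speed of caddy below 0.01 m/s and angular speed of caddy below 0.1 rad/s and angle between each of jar, hexbox, vase's own z axis and vertical below 0.1 rad); the robot touches nothing.
It fails at once if another piece of the row is moved more than 8 mm (distance of any of jar, hexbox, vase from where it was at the start of the episode above 0.008 m).
It fails at once if a bystander is moved more than 15 mm (distance of any of bowl, cup, tile, brush from where it was at the start of the episode above 0.015 m).
It fails at once if the caddy is pushed with more than 25 N (contact force between any of the fingers, the arm and caddy above 25 N).
It also fails if it takes over 45 s, if anything falls off the work surface, if the arm or the gripper's body presses on something with over 40 N, if the wrist force passes 120 N, or if a joint passes its speed limit or range.

ROBOT

A 7-joint arm with a two-finger parallel gripper is mounted at the origin on the work surface. World frame = base frame: x ahead of the robot, y to its left, z up, the work surface at z = 0. Lengths are in m, angles in rad, forces in N, time in s.
With the tool pointing down it reaches from about 0.425 to 0.825 m from the base axis. Payload 3.6 kg.
Tool frame: the origin (TCP) lies midway between the tips of the shut fingers; the grasp point (between the pads) lies 19 mm behind it; z points along the fingers, y is the line along which they close (so a half turn about z gives the same grasp; the last joint's range is limited). The gripper opens to 85 mm and grips with 20 to 120 N. Pads are 22 mm wide; open, the fingers measure 114 mm over their backs; the gripper's body (76 mm by 85 mm) begins 54 mm behind the grasp point. The pads swing forward as they close: fully open they stand 13 mm farther back than shut.
Start: joints at [1.085, 0.615, -0.013, 1.423, 0.008, 1.103, -0.04], TCP at [0.288, -0.583, 0.231] pointing down, gripper open.
Joint ranges: [-3.12, 3.12], [-0.3, 2.06], [-1.34, 1.32], [0.26, 2.42], [-1.36, 4.5], [0.01, 1.98], [-2.84, 2.84]. Speed limits (rad/s): [2.79, 2.79, 3.14, 3.14, 3.14, 3.14, 3.14].

INTERFACE

Orientations are given as a rotation vector (axis times angle).
In Python, from workcell import r, vision gives the robot as it stands. Calls block until the motion is done:
- r.move_pose(position, orientation): joint-space move of the TCP to a pose.
- r.move_l(position, rate=0.15, ori=None, threshold=None): straight line of the TCP; ori=None keeps the orientation; rate is the mean speed in m/s. With threshold (N) it stops when the force on the tool has changed by that much, and returns True; else False.
- r.set_joints(angles): joint-space move.
- r.move_gripper(opening, squeeze=None): finger opening in m; squeeze is the grip in N (None keeps the last); returns when the fingers have stopped.
- r.dwell(seconds).
- r.ik(position, orientation): joint angles nearest the present ones, or None.
- r.get_state(): the state.
- vision.get_image(name): name is "side" or "top" or "wrist"; returns a dict with "color" (400x640x3 uint8, blue, green, red), "K" (3x3 intrinsics, pixels), "k1" (the pictures are not rectified: a ray, as slopes to the right and down, at radius r is drawn at 1 + k1 r^2 times it, then the intrinsics apply), "eye" and "rotation" of the camera in the world. Camera axes: x right, y down, z forward; pixel columns grow to the right and rows downward; lengths in m; the calibration is good to about 2 mm. A picture is of the moment at which its call begins. There is no depth.
A pose or a line that the arm cannot do raises r.Unreachable and nothing moves.
- r.close_job(): hands the job in; it is judged then, once.
The state is a dict: "time": time; "joints": joint angles; "qd": joint speeds; "joint_torque": joint torques, N m; "tool_pos": TCP position; "eef_rot": TCP orientation; "contact_force": force on the tool from outside, world axes, zero at the start; "wrist_torque": the same for the moment, N m; "finger_gap": finger opening in m; "grip_force": force on a finger pad.
Only numpy, scipy, OpenCV 4.12 (cv2) and the standard library are available. Lean on these libraries where they do the work, as an engineer would, in place of code of your own. Each camera call takes 0.05 s, during which the arm holds its last target. There are 200 camera calls.

## Working session

There is one attempt and no reset: what is moved stays moved. The work goes in short steps, each a Python script; the robot and the scene stay as the last script left them, time stands still between calls to the robot, and variables do not carry over. Pictures are saved under pics/ and viewed, at most 10 in all, crops included, and the job is handed in when it is done.

```bash
mkdir -p pics; ls; python3 - <<'E'
from workcell import r, vision
import cv2
for n in("top","side"):
    d=vision.get_image(n);cv2.imwrite(f"pics/{n}0.png",d["color"]);print(n,d["K"],d["k1"],d["eye"],d["rotation"])
s=r.get_state();print(s["time"],s["tool_pos"],s["eef_rot"],s["contact_force"])
E
```

```text
pics
top [[473.96611703   0.         319.63600644]
 [  0.         473.96611703 197.21042408]
 [  0.           0.           1.        ]] -0.0036795678662611218 [ 0.38322182 -0.03986169  1.4029629 ] [-2.17293966  2.1337507  -0.14454562]
side [[422.26877129   0.         320.0213229 ]
 [  0.         422.26877129 197.12193183]
 [  0.           0.           1.        ]] -0.026379179784683633 [0.32328103 0.82163526 0.91320778] [-0.45417486  2.76928813 -1.16371274]
0.1 [ 0.28758574 -0.58214756  0.23023544] [-3.05705499e+00 -7.13958613e-01  8.28037637e-04] [-0.76927512  1.04826707 -0.15007341]
```

View pics/top0.png

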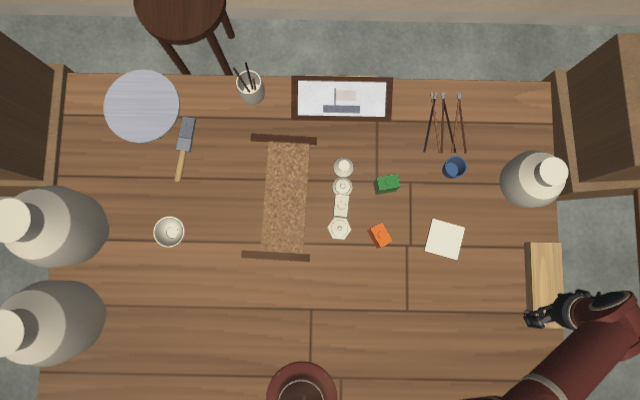

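View pics/side0.png

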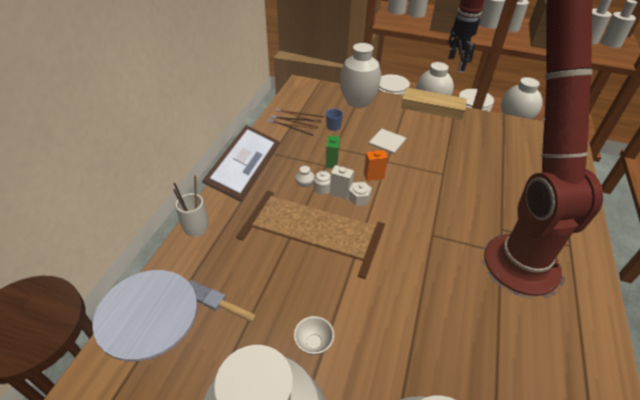

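The top view has the row near column 341: two round pieces at (343,167) and (343,187), the white caddy at (341,206) and the hexbox at (339,229). The pad is on the left, with rail ends at about (317,140) and (309,258). Things that could be taken for the caddy are the green block (388,183) and the orange block (380,235). Both are the wrong colour, and both stand on the side I push from. I choose the white block at (341,206), which is next to the hexbox, and check it in a close crop.

```bash
cat > h.py <<'E'
import numpy as np, cv2
from scipy.spatial.transform import Rotation as R
from workcell import r, vision
def ray(d,uv):
    K=np.array(d["K"]);s=np.array([(uv[0]-K[0,2])/K[0,0],(uv[1]-K[1,2])/K[1,1]]);p=s.copy()
    for _ in range(10): p=s/(1+d["k1"]*(p@p))
    return np.array(d["eye"]),R.from_rotvec(d["rotation"]).apply([p[0],p[1],1.]) if np.size(d["rotation"])==3 else np.array(d["rotation"])@[p[0],p[1],1.]
def on(d,uv,z):
    e,v=ray(d,uv);return (e+v*(z-e[2])/v[2])[:2]
E
python3 - <<'E'
from h import *
d=vision.get_image("top");s=vision.get_image("side")
a=cv2.resize(d["color"][125:270,235:405],None,fx=4,fy=4,interpolation=cv2.INTER_CUBIC)[:, :]
b=cv2.resize(s["color"][125:255,230:400],None,fx=4,fy=4,interpolation=cv2.INTER_CUBIC)
cv2.imwrite("pics/topc.png",a);cv2.imwrite("pics/sidec.png",b)
f=lambda *x:np.round(x,4)
print("rail ends approx",on(d,(317,140),.01),on(d,(309.5,258),.01), on(d,(251,136.5),.01),on(d,(242,255),.01))
hsv=cv2.cvtColor(d["color"],cv2.COLOR_BGR2HSV)
for n,m in(("green",cv2.inRange(hsv,(45,100,40),(85,255,255))),("orange",cv2.inRange(hsv,(4,215,190),(16,255,255))),("white",cv2.inRange(hsv,(0,0,150),(179,70,255)))):
    cs,_=cv2.findContours(m,cv2.RETR_EXTERNAL,cv2.CHAIN_APPROX_NONE)
    for c in cs:
        x,y,w,h=cv2.boundingRect(c)
        if cv2.contourArea(c)>60 and 320<x<410 and 140<y<260:
            q=cv2.minAreaRect(c);print(n,q,[on(d,p,.09).round(3).tolist() for p in cv2.boxPoints(q)])
E
```

```text
rail ends approx [ 0.74283978 -0.0290789 ] [ 0.38978184 -0.01383595] [0.74995377 0.17012996] [0.39489217 0.18318509]
green ((388.0159912109375, 182.08799743652344), (13.237524032592773, 20.92959976196289), 79.69515228271484) [[0.617, -0.199], [0.629, -0.257], [0.592, -0.264], [0.58, -0.206]]
white ((339.9505615234375, 198.52178955078125), (23.118112564086914, 81.05033111572266), 2.7702157497406006) [[0.444, -0.061], [0.672, -0.068], [0.67, -0.134], [0.442, -0.125]]
```

View pics/topc.png

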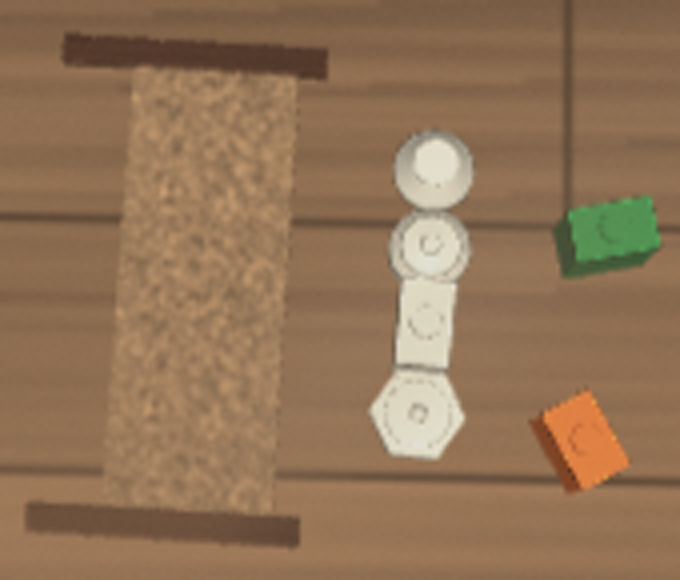

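View pics/sidec.png

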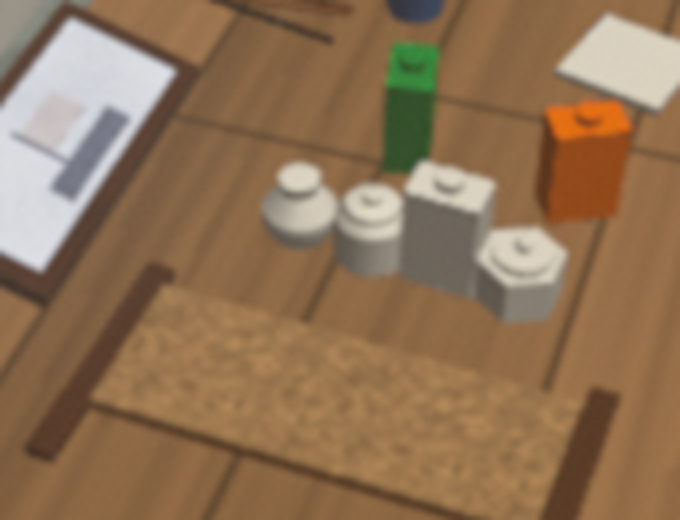

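The crop shows the row from top to bottom: vase (435,165), jar (430,245), white caddy (427,321) and hexbox (418,413). The green block is at (613,228) and the orange one at (583,440). The caddy is the white rectangular block with a neck in both views, so the choice holds.

```bash
python3 - <<'E'
from h import *
d=vision.get_image("top")
C=lambda u,v:(235+(u+.5)/4-.5,125+(v+.5)/4-.5)
P=lambda u,v,z:on(d,C(u,v),z)
neck=P(427,321,.099);hexk=P(418.5,413,.057);jar=P(431,244,.06);vase=P(436,163,.058)
cor=[P(*c,.09) for c in((403,279),(457,284),(449,367),(396,363))]
print("neck",neck,"corner mean",np.mean(cor,0),"hex",hexk,"jar",jar,"vase",vase)
ang=lambda v:np.degrees(np.arctan2(v[1],v[0]))
print("row dir",ang(hexk-vase)+90,ang(hexk-jar)+90,"cad edges",ang(cor[3]-cor[0])+90,ang(cor[2]-cor[1])+90, ang(cor[0]-cor[1]),ang(cor[3]-cor[2]))
print("sizes",np.linalg.norm(cor[3]-cor[0]),np.linalg.norm(cor[1]-cor[0]))
e1=P(327,79,.005);e1b=P(327,48,.01);e2=P(299,546,.005);e2b=P(299,517,.01);print("rails",e1,e1b,e2,e2b,ang(e2-e1)+90)
print("rail dir",ang(P(64,33,.01)-P(327,48,.01)),ang(P(26,502,.01)-P(299,517,.01)))
print("pad near edge",P(298,78,.012),P(271,512,.012))
print("orange",[P(*c,.09).round(3).tolist() for c in((540,422),(587,391),(630,462),(580,492))],"green",[P(*c,.09).round(3).tolist() for c in((570,209),(652,197),(660,240),(578,256))])
print(r.get_state()["time"])
E
```

```text
neck [ 0.53689199 -0.1007295 ] corner mean [ 0.53645023 -0.10065027] hex [ 0.47595862 -0.09744101] jar [ 0.597122   -0.10475354] vase [ 0.65672208 -0.10777082]
row dir 266.7293621933244 266.54623857229615 cad edges 266.0646014896076 265.11452492246104 85.71105281522048 86.71316381968182
sizes 0.05918394120557509 0.037903865635159927
rails [ 0.73054575 -0.02740693] [ 0.75324301 -0.02699799] [ 0.38073906 -0.01356598] [ 0.40171501 -0.01322245] 267.7341363809824
rail dir 87.71783937359798 87.91645655512828
pad near edge [ 0.72916939 -0.00566813] [0.40493754 0.00721656]
orange [[0.469, -0.18], [0.491, -0.213], [0.442, -0.243], [0.421, -0.208]] green [[0.619, -0.201], [0.629, -0.258], [0.598, -0.264], [0.586, -0.206]]
0.25
```

```bash
cat >> h.py <<'E'
H=np.radians(86.7); F=np.array([np.cos(H),np.sin(H),0]); S=np.array([np.sin(H),-np.cos(H),0]); Z=np.array([0,0,1.])
CAD=np.array([.5367,-.1007,0])
def ori(t,sgn):
    z=F*np.sin(t)-Z*np.cos(t); y=sgn*S; return R.from_matrix(np.c_[np.cross(y,z),y,z]).as_rotvec()
T=np.radians(20)
def P(a,z,l=0): return CAD+F*a+S*l+Z*z   # a: along push from row centre
E
python3 - <<'E'
from h import *
w=vision.get_image("wrist");s=r.get_state()
print("cam in tool",R.from_rotvec(s["eef_rot"]).inv().apply(np.array(w["eye"])-s["tool_pos"]))
for g in(1,-1):
    print(g,[None if (q:=r.ik(P(a,z),ori(T,g))) is None else np.round(q,2).tolist() for a,z in((-.036,.16),(-.036,.011),(.07,.011),(.13,.08))])
E
```

```text
cam in tool [ 0.08257121  0.00140721 -0.14207337]
1 [[0.69, 0.65, -0.48, 1.73, -0.07, 0.9, 0.27], [0.66, 0.87, -0.45, 1.81, 0.01, 0.61, 0.28], [0.5, 0.85, -0.47, 1.9, -0.0, 0.49, 0.12], [0.41, 0.73, -0.5, 1.89, -0.05, 0.57, 0.01]]
-1 [[0.16, 0.63, 0.37, 1.74, -0.63, 1.05, -2.33], [0.23, 0.85, 0.26, 1.83, -0.78, 0.78, -2.14], [0.08, 0.81, 0.2, 1.91, -0.85, 0.67, -2.24], [-0.05, 0.69, 0.24, 1.91, -0.78, 0.75, -2.43]]
```

```bash
python3 - <<'E'
from h import *
o=ori(T,1)
r.move_gripper(.010)
print(r.get_state()["time"])
r.move_pose(P(-.037,.17),o)
s=r.get_state();print(s["time"],s["tool_pos"]-P(-.037,.17),s["finger_gap"],s["contact_force"])
print(r.move_l(P(-.037,.012),rate=.12,threshold=5))
s=r.get_state();print(s["time"],s["tool_pos"]-P(-.037,.012),s["contact_force"])
d=vision.get_image("top")["color"];e=vision.get_image("side")["color"]
cv2.imwrite("pics/c1.png",np.vstack([cv2.resize(d[130:250,250:420],(800,300) if 0 else (425,300)),cv2.resize(e[100:220,250:420],(425,300))]))
E
```

```text
1.0
2.8417 [-0.00012475 -0.00203068 -0.0001252 ] 0.009891057460512024 [-0.43736929 -0.48040512  0.39869163]
False
4.3083 [ 0.0005963  -0.00013349  0.00071858] [-0.37048329 -0.15507277  1.07065777]
```

View pics/c1.png

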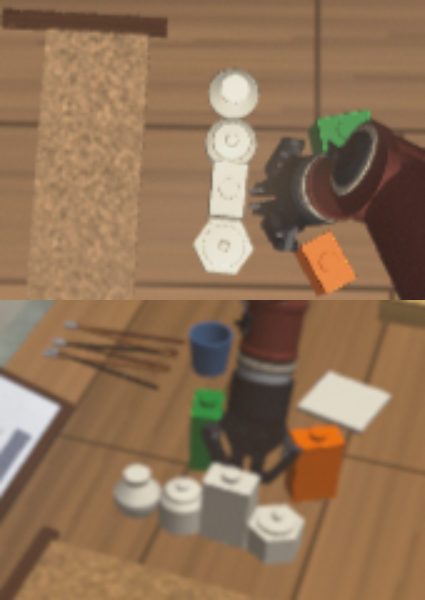

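The top half shows the fingertips at (257,195), just behind the caddy. The knuckles spread to (287,155) and (285,238), and the green and orange blocks are untouched. Now I push gently.

```bash
python3 - <<'E'
from h import *
def rep(t):
    s=r.get_state();q=np.array(s["tool_pos"])-CAD;print(t,round(s["time"],2),"a,l,z",(q@F).round(4),(q@S).round(4),q[2].round(4),"f",(np.array(s["contact_force"])@np.c_[F,S,Z]).round(2))
rep("s")
for a,v in((-.022,.015),(-.005,.02),(.015,.03),(.035,.03)):
    h=r.move_l(P(a,.012),rate=v,threshold=6);rep(h)
    if h: break
d=vision.get_image("top")["color"];e=vision.get_image("side")["color"]
cv2.imwrite("pics/c2.png",np.vstack([cv2.resize(d[130:250,250:420],(425,300)),cv2.resize(e[100:220,250:420],(425,300))]))
E
```

```text
s 4.41 a,l,z -0.0371 0.0005 0.0127 f [-0.1   0.02  0.98]
False 5.56 a,l,z -0.022 0.0001 0.012 f [-0.45 -0.17 -0.22]
False 6.56 a,l,z -0.0045 -0.0002 0.0121 f [-0.28  1.75  0.44]
False 7.38 a,l,z 0.0157 -0.0002 0.012 f [-0.15 -0.6  -0.24]
False 8.19 a,l,z 0.0356 -0.0001 0.0121 f [-0.12 -0.5  -0.53]
```

View pics/c2.png

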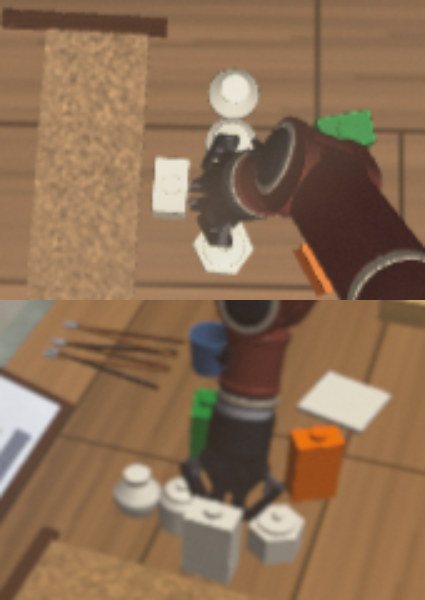

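The caddy stands clear at (171,185), upright and nearly square to the pad, and the other pieces are in place. Next I feel for the pad edge.

```bash
python3 - <<'E'
from h import *
def rep(t):
    s=r.get_state();q=np.array(s["tool_pos"])-CAD;print(t,round(s["time"],2),"a,l,z",(q@F).round(4),(q@S).round(4),q[2].round(4),"f",(np.array(s["contact_force"])@np.c_[F,S,Z]).round(2))
h=r.move_l(P(.085,.012),rate=.018,threshold=6);rep(h);r.dwell(.3);rep("dwell")
d=vision.get_image("top")["color"];e=vision.get_image("side")["color"]
cv2.imwrite("pics/c3.png",np.vstack([cv2.resize(d[130:250,250:420],(425,300)),cv2.resize(e[100:220,250:420],(425,300))]))
E
```

```text
True 9.62 a,l,z 0.0535 0.0005 0.0116 f [-0.06  0.1  -0.67]
dwell 9.92 a,l,z 0.0527 0.0002 0.011 f [-0.19 -0.79 -0.23]
```

View pics/c3.png

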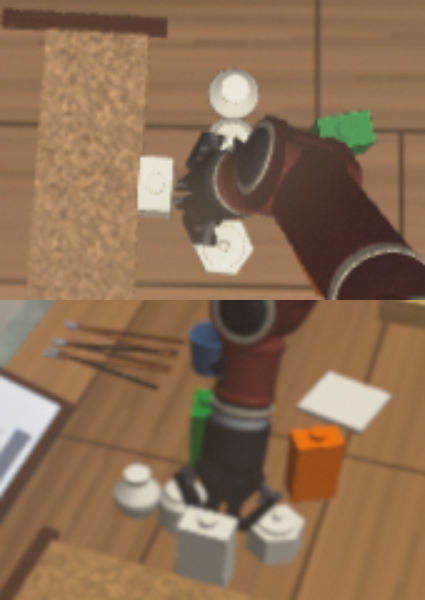

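The contact point matches the pad edge measured by camera, and the caddy is upright at (155,185). The force relaxed after the stop, so I press in small steps until a steady force holds.

```bash
python3 - <<'E'
from h import *
def rep(t):
    s=r.get_state();q=np.array(s["tool_pos"])-CAD;f=np.array(s["contact_force"])@np.c_[F,S,Z];print(t,round(s["time"],2),"a,l,z",(q@F).round(4),(q@S).round(4),q[2].round(4),"f",f.round(2));return f[0]
for i in range(14):
    h=r.move_l(P(.0535+.0007*i,.012),rate=.008,threshold=9)
    r.dwell(.12)
    f=np.mean([rep((i,h)),(r.dwell(.03),rep('') )[1]])
    if f<-5: r.dwell(.2);rep("held");break
E
```

```text
(0, False) 10.47 a,l,z 0.0534 -0.0001 0.012 f [ 0.12 -0.41 -0.4 ]
 10.51 a,l,z 0.0534 -0.0001 0.012 f [-0.22  0.48 -0.19]
(1, False) 10.88 a,l,z 0.0536 -0.0 0.0119 f [-2.44 -0.84  0.32]
 10.91 a,l,z 0.0537 -0.0 0.0119 f [-2.52 -0.9  -0.07]
(2, False) 11.28 a,l,z 0.0538 -0.0 0.0119 f [-5.21 -1.7   1.62]
 11.31 a,l,z 0.0538 -0.0 0.0119 f [-6.08 -1.29  2.15]
held 11.51 a,l,z 0.0538 -0.0 0.0119 f [-5.45 -0.45  1.49]
```

```bash
python3 - <<'E'
from h import *
def rep(t):
    s=r.get_state();q=np.array(s["tool_pos"])-CAD;f=np.array(s["contact_force"])@np.c_[F,S,Z];print(t,round(s["time"],2),"a,l,z",(q@F).round(4),(q@S).round(4),q[2].round(4),"f",f.round(2));return f[0]
for i in (3,4):
    r.move_l(P(.0535+.0007*i,.012),rate=.008,threshold=6);r.dwell(.15);rep(i)
r.dwell(.2);rep("held")
r.move_l(P(.040,.012),rate=.03);r.move_l(P(.040,.076),rate=.06);rep("up")
for a in (.055,.067,.079,.091,.100):
    h=r.move_l(P(a,.076),rate=.025,threshold=8);rep((a,h))
    if h: break
d=vision.get_image("top")["color"];e=vision.get_image("side")["color"]
cv2.imwrite("pics/c4.png",np.vstack([cv2.resize(d[130:250,250:420],(425,300)),cv2.resize(e[100:220,250:420],(425,300))]))
E
```

```text
3 11.91 a,l,z 0.0538 0.0 0.0119 f [-5.98 -1.57  2.23]
4 12.31 a,l,z 0.0539 0.0 0.0118 f [-7.47 -1.82  2.63]
held 12.51 a,l,z 0.0539 -0.0 0.0118 f [-7.95 -1.98  3.71]
up 14.42 a,l,z 0.04 -0.0003 0.0756 f [0.62 0.46 0.42]
(0.055, False) 15.17 a,l,z 0.0547 -0.0 0.0759 f [-0.11  0.03 -0.51]
(0.067, False) 15.8 a,l,z 0.0674 -0.0 0.076 f [-0.45  0.47  0.01]
(0.079, False) 16.43 a,l,z 0.0792 -0.0002 0.0759 f [ 0.58 -1.33 -0.65]
(0.091, False) 17.07 a,l,z 0.091 0.0 0.076 f [-0.11  0.03 -0.04]
(0.1, False) 17.57 a,l,z 0.1002 -0.0 0.076 f [0.18 0.87 0.22]
```

View pics/c4.png

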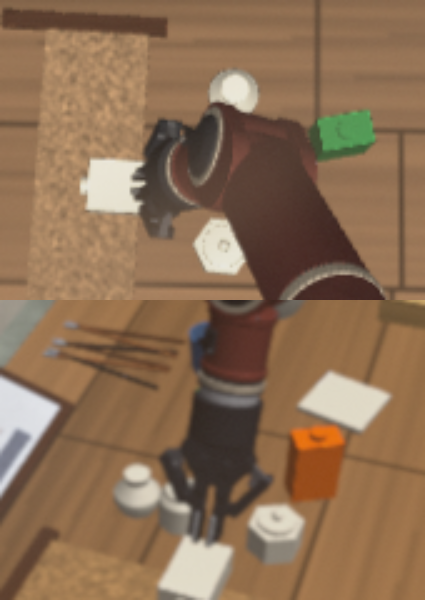

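The caddy lies on the cork, with its body at (88–140,160–212) and its neck at (83,186) pointing away from the row. I lift clear and measure it.

```bash
python3 - <<'E'
from h import *
r.move_l(P(.085,.13),rate=.08);r.move_l(P(.0,.24),rate=.12)
r.move_pose([.40,-.38,.30],ori(0,1));r.dwell(.3)
d=vision.get_image("top");e=vision.get_image("side")
hsv=cv2.cvtColor(d["color"],cv2.COLOR_BGR2HSV);m=cv2.inRange(hsv,(0,0,150),(179,70,255))
m[:, :270]=0;m[:,320:]=0;m[:160]=0;m[245:]=0
c=max(cv2.findContours(m,cv2.RETR_EXTERNAL,cv2.CHAIN_APPROX_NONE)[0],key=cv2.contourArea)
X=np.array([on(d,p,.05) for p in c[:,0]]);O=np.array([.5666,-.0203]);h=np.radians(87.8);fx=np.array([np.cos(h),np.sin(h)])
print("rest x range",((X-O)@fx).min(),((X-O)@fx).max(),"rect",cv2.minAreaRect((X*1000).astype(np.float32)))
s=r.get_state();print(s["time"],s["tool_pos"])
cv2.imwrite("pics/c5.png",np.vstack([cv2.resize(d["color"][130:250,250:420],(425,300)),cv2.resize(e["color"][100:220,250:420],(425,300))]))
E
```

```text
rest x range -0.011283240861518615 0.08751304573940703 rect ((542.2649536132812, 18.77843475341797), (98.7852554321289, 63.852272033691406), 87.84298706054688)
21.4167 [ 0.40026782 -0.37967783  0.29983104]
```

View pics/c5.png

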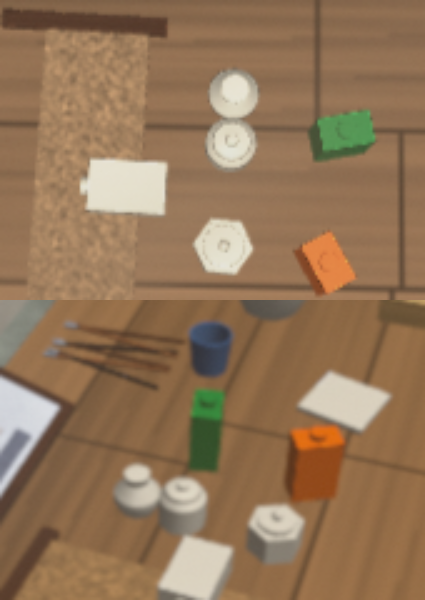

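The caddy lies flat and in line with the rails, with its foot 11 mm before the rail ends (the limit is 30 mm). All other pieces stand where they were.

```bash
python3 -c "
from workcell import r
print(r.close_job())"
```

```text
the job is handed in; nothing more can be done
None
```

The job is handed in with no verdict shown: the caddy was pushed out, pressed against the pad edge at about 8 N, and tipped flat onto the cork with its foot towards the row; in the last camera check nothing else had visibly moved.

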